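Ready the haemoglobin photometer

ROBOT

A 6-joint arm with a two-finger parallel gripper is mounted at the origin on a cart in front of the work surface, level with it; the furniture and walls round the work are solid. World frame = base frame: x ahead of the robot, y to its left, z up, the work surface at z = 0. Lengths are in mm, angles in degrees, forces in N, time in s.
With the tool pointing down it reaches from about 350 to 850 mm from the base axis. Payload 8.1 kg.
Tool frame: the origin (TCP) lies between the finger pads, 19 mm behind the fingertips; this is the grasp point; z points along the fingers, y is the line along which they close (so a half turn about z gives the same grasp; the last joint's range is limited). The gripper opens to 85 mm and grips with 20 to 120 N. Pads are 22 mm wide; open, the fingers measure 114 mm over their backs; the gripper's body (76 mm by 85 mm) begins 54 mm behind the grasp point. The pads swing forward as they close: fully open they stand 13 mm farther back than shut.
Start: joints at [-76.799, 7.471, 85.268, -0, 87.261, -4.893], TCP at [186.366, -570.327, 249.992] pointing down, gripper open.
Joint ranges: [-169.43, 169.43], [-51.17, 129.36], [1.28, 143.12], [-76.62, 256.62], [0, 156.53], [-152.29, 152.29]. Speed limits (degrees/s): [136.94, 136.94, 159.86, 180, 180, 180].

INTERFACE

Orientations are given as [roll, pitch, yaw] about the fixed x, y, z axes, in that order (R = Rz(yaw) Ry(pitch) Rx(roll)).
In Python, from bench import r gives the robot as it stands.
- The arm moves only by the shell command python3 -m jog 'ROWS' [OPENING] [FORCE]. ROWS is JSON, one flat list of numbers, 6 for each row, row after row: the shift along the tool's x, y, z in m, then the turn, a rotation vector about the tool's x, y, z in rad. A call has 1 to 8 rows; each row is the pose to reach, as a shift and turn from the pose commanded when the call began, along the tool's axes at that moment; what a row does not reach only later rows make up. A row lasts 1/8 s, in which the tool goes at most 62.5 mm and 10.7 degrees, less where a joint would pass 70% of its speed; a pose out of reach is approached as far as the arm can. A call with a gripper value outside its range is refused whole. OPENING is the opening, from -1 (shut) to 1 (fully open), set as the call begins (- or left out, the last holds). The fingers move at their own pace and stop on an object; FORCE is the grip in N (left out, the last holds). Time passes only in rows, so rows that repeat a pose let the fingers close. It gives the time, the measured TCP pose, the force, the opening and the grip force at its end, in the units of the state.
- r.sense(): the state, without advancing time (a new reading comes with each control period).
- r.snapshot(name): name is "side" or "top" or "wrist"; returns a dict with "pixels" (420x560x3 uint8, red, green, blue), "range_z" (420x560 float32, mm along the optical axis (not along the pixel's ray), 0 where there is no reading), "K" (3x3 intrinsics, pixels), "rvec" (rotation vector, rad) and "tvec" (3), from world to camera coordinates, as OpenCV has them. Camera axes: x right, y down, z forward; pixel columns grow to the right and rows downward; lengths in mm; the calibration is good to about 2 mm. The wrist camera is an equidistant fisheye: a pixel r from the principal point sees the ray r / f radians off the axis. A picture is of the moment at which its call begins.
- r.hand_in(): hands the job in; it is judged then, once.
Trained networks look in a picture, given as the dict that the camera call returned (one of the last four; its "shot" number tells which), for a name from the list of things; names that differ only in an ending like _2 or _b are one class to them, and where a whole thing is asked for, a point or a joint stands for the part that bears it (a point fixed in the world has none). Each returns a list of dicts, best first, with "score" (0 to 1); they miss things now and then, are a little off and sometimes report something else, mostly with a low value. They report only what shows in the picture. A call takes as long as a camera call.
- r.look_for(picture, target): "bbox" ([left, top, right, bottom] in pixels, round what is visible of it).
- r.outline_of(picture, target): "region" (420x560 bool, what is visible of it) and "bbox" ([left, top, right, bottom] in pixels, round what is visible of it).
The state is a dict: "time": time; "joint_pos": joint angles; "qd": joint speeds; "joint_efforts": joint torques, N m; "tool_pos": TCP position; "tcp_rot": TCP orientation; "ft_force": force on the tool from outside, world axes, zero at the start; "wrist_torque": the same for the moment, N m; "finger_gap": finger opening in mm; "grip_force": force on a finger pad.
Only numpy, scipy, OpenCV 4.12 (cv2) and the standard library are available. Lean on these libraries where they do the work, as an engineer would, in place of code of your own. Each camera call takes 0.05 s, during which the arm holds its last target. There are 200 camera calls.

TASK

Get the bench photometer ready for a reading: turn the filter selector knob clockwise until its pointer rests in the click marked with the triangle, and push the cuvette slide on the right side of the instrument fully home, past its snap, against its stop. Do not shift the tally counter, the petri dish or the forceps lying beside the instrument.

Things in the scene. Friction and masses are not known exactly. Their poses are not given: they have to be found in the camera images.
- photometer: Cream bench photometer, 230 deep (x) x 220 wide (y) x 95 mm high, fixed. Origin: centre of its underside; x points to its back, y to its left, z up. Its dark front panel slopes 25.6 degrees, from 40 mm height at the front lip to 95 mm at mid depth: knob on the left half, display and three flat keys on the right half. The cuvette slide comes out of the right side (-y).
- selector: Black filter knob; origin on its axis, at the panel; z along the axis, away from the panel; x towards the pointer. Eight clicks 30 degrees apart, an end stop just beyond the first and the last; it springs into the nearest click (0.2 to 0.25 N m to pass one). Starts in (rarely perched between) the first four clicks counted clockwise. White ticks mark the clicks; a white triangle the seventh.
- selector_grip (a point): Middle of the knob's top, on its axis, 31 mm above the panel; axes as selector. Round skirt 43 mm across, 9 mm high; on it a grip bar 12 mm thick (y), 38 mm long (x), from 9 to 31 mm above the panel. With the TCP here and the tool along -z the fingertips reach down the bar's flats to 12 mm above the panel. The panel is flat for 50 mm round the axis.
- pointer_tip (a point): Tip of the knob's pointer, the small nose with a white line at one end of the grip bar: 25 mm from the axis, 9 mm above the panel. It turns with the knob.
- triangle_mark (a point): Where the pointer tip is when the knob rests in the click marked with the white triangle (the seventh clockwise, last but one): 25 mm from the knob's axis, 9 mm above the panel. The triangle itself is printed on the panel 10 mm farther out.
- cuvette_slide: Grey tray, 34 mm wide (x), 6 mm thick, its underside 41 mm above the worktop, with a clear microcuvette lying in it. Slides straight along the photometer's y (in = +y) and starts pulled out 30 to 55 mm. It drags lightly (1 to 2 N) until about 12 mm before home, where a snap takes about 6 N more, then stops hard at home. Origin: on its centre line, level with the side wall when home.
- fin (a point): Middle of the outer face of the upright fin at the slide's outer end, 59 mm above the worktop; axes parallel to the photometer's. The fin is 38 mm wide (x), 10 mm thick (y) and stands from 41 to 71 mm above the worktop.
- fin_home (a point): Where fin is when the slide is fully home: 38 mm outside the right side wall of the photometer.
- counter: A round hand tally counter, 58 x 56 x 24 mm, lying loose to the right of the photometer, behind the slide. Origin at the centre of its underside.
- dish: A petri dish, 91 mm across and 16 mm high, standing loose to the right of the photometer, beyond and in front of the slide. Origin at the centre of its underside.
- tweezers: A pair of steel forceps, 131 x 15 x 10 mm, lying loose to the left of the photometer. Origin at the centre of its underside.

How it is judged (in metres and radians):
At the end, for the whole second after the job is handed in: The knob's pointer tip rests within 4 mm of its place at the triangle mark (neighbouring clicks are 13 mm away), and the cuvette slide is within 2 mm of its home stop (distance between pointer_tip and triangle_mark below 0.004 m and distance between fin and fin_home below 0.002 m); the robot touches nothing.
It fails at once if the tally counter is shifted by more than 25 mm (distance of counter from where it was at the start of the episode above 0.025 m).
It fails at once if the petri dish is shifted by more than 25 mm (distance of dish from where it was at the start of the episode above 0.025 m).
It fails at once if the forceps are shifted by more than 25 mm (distance of tweezers from where it was at the start of the episode above 0.025 m).
It also fails if it takes over 64 s, if anything falls off the work surface, if the arm or the gripper's body presses on something with over 40 N, if the wrist force passes 120 N, or if a joint passes its speed limit or range.

## Working session

There is one attempt and no reset: what is moved stays moved. The work goes in short steps, Python scripts to look and compute and a shell command to move; the robot and the scene stay as the last step left them, time stands still between calls to the robot, and variables do not carry over. Pictures are saved under pics/ and viewed, at most 10 in all, crops included, and the job is handed in when it is done.

```bash
mkdir -p pics; cat > h.py <<'E'
import numpy as np, cv2
from scipy.spatial.transform import Rotation as R
from bench import r
def pts(p, mask=None):
    """world points for all pixels (pinhole), HxWx3"""
    K=p["K"]; z=p["range_z"]; v,u=np.mgrid[:z.shape[0],:z.shape[1]]
    c=np.stack([(u-K[0,2])/K[0,0]*z,(v-K[1,2])/K[1,1]*z,z],-1).astype(float)
    M=cv2.Rodrigues(np.array(p["rvec"],float))[0]
    w=(c-np.array(p["tvec"]).ravel())@M
    w[z<=0]=np.nan
    return w
def save(p,n): cv2.imwrite("pics/"+n,p["pixels"][:,:,::-1])
E
python3 - <<'E'
from h import *
for cam in ["top","side"]:
    p=r.snapshot(cam); save(p,cam+"0.png"); w=pts(p); np.savez(cam+"0.npz",w=w,**{k:p[k] for k in("pixels","range_z","K","rvec","tvec")})
    print(cam,p["K"].tolist() if hasattr(p["K"],"tolist") else p["K"])
    for t in ["photometer","selector","pointer_tip","cuvette_slide","fin","counter","dish","tweezers"]:
        o=r.outline_of(p,t)
        for d in o[:1]:
            m=d["region"]; q=w[m]; q=q[~np.isnan(q[:,0])]
            print(t,round(d["score"],2),np.round(d["bbox"]),np.round(np.median(q,0)),np.round(np.percentile(q,2,0)),np.round(np.percentile(q,98,0)))
print(r.sense())
E
```

```text
top [[407.3263682163293, 0.0, 289.2629886269921], [0.0, 407.3263682163293, 215.23031374300908], [0.0, 0.0, 1.0]]
photometer 0.74 [253. 150. 399. 274.] [601. -41.  92.] [ 496. -189.   19.] [725.  75. 100.]
selector 0.87 [281. 226. 295. 248.] [559.  21.  84.] [539.   2.  68.] [579.  41. 101.]
pointer_tip 0.67 [276. 222. 296. 248.] [559.  21.  84.] [539.   2.  68.] [580.  42. 101.]
cuvette_slide 0.62 [360. 238. 398. 256.] [ 538. -177.   50.] [ 519. -208.   45.] [ 557. -142.   73.]
fin 0.93 [363. 236. 401. 258.] [ 538. -182.   50.] [ 517. -211.   44.] [ 557. -144.   73.]
counter 0.77 [396. 193. 417. 217.] [ 623. -252.   23.] [ 602. -274.   12.] [ 654. -231.   27.]
dish 0.85 [409. 232. 456. 271.] [ 523. -309.   16.] [ 482. -351.    1.] [ 565. -267.   20.]
side [[450.7434006837669, 0.0, 268.58049563215314], [0.0, 450.7434006837669, 210.04813833696642], [0.0, 0.0, 1.0]]
photometer 0.63 [219. 167. 319. 252.] [613.  17.  78.] [ 499. -193.   11.] [733.  86.  99.]
selector 0.6 [282. 209. 297. 226.] [559.  29.  83.] [542.  12.  67.] [581.  42. 101.]
pointer_tip 0.71 [278. 210. 298. 224.] [562.  
[... 483 characters left out ...]
.  12.]
{'time': 0.9, 'joint_pos': array([-7.67997195e+01,  7.47222582e+00,  8.52661037e+01,  3.04168407e-04,
        8.72645923e+01, -4.89150337e+00]), 'qd': array([ 0.00618849, -0.00342448,  0.02360023,  0.0771789 ,  0.04486829,
        0.02635279]), 'joint_efforts': array([-3.41117129e-04, -5.69310057e+01, -5.00878751e+01,  5.94583821e-05,
        8.63165715e-04, -1.25477431e-06]), 'tool_pos': array([ 186.36164624, -570.31972302,  249.99744348]), 'tcp_rot': array([-1.79997115e+02, -5.51860299e-04,  1.80917693e+01]), 'ft_force': array([-1.46044285,  0.16192694, -0.77677239]), 'wrist_torque': array([ 0.04209328, -0.00368036,  0.02932704]), 'grip_force': 0.0, 'finger_gap': 85.49368615807758}
```

View pics/top0.png

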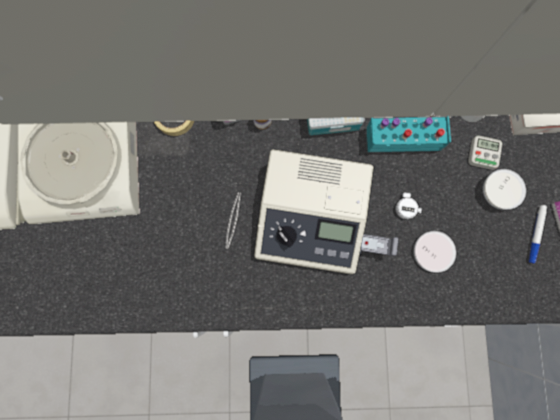

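View pics/side0.png

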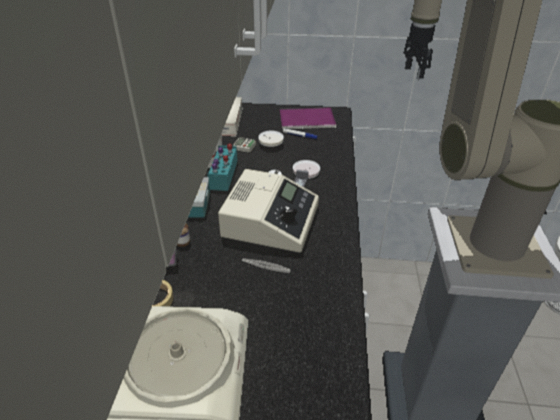

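Top view: photometer slightly yawed clockwise, knob at (288,236) with pointer up-left (~(281,231)), triangle to its right at (303,234); slide to the right with fin at (395,246), counter at (407,207) behind, dish at (435,252) outside, forceps at (233,220). Side view agrees.

```bash
cat > m.py <<'E'
from h import *
d=np.load("top0.npz"); w=d["w"]; px=d["pixels"]
sub=(w[...,0]>470)&(w[...,0]<760)&(w[...,1]>-135)&(w[...,1]<110)&(w[...,2]>20)
roof=sub&(abs(w[...,2]-95)<4)&(w[...,0]>630)
print("roof z",np.median(w[roof][:,2]))
al=w[sub][:,:2].astype(np.float32); print("footprint",cv2.minAreaRect(al))
print("roof",cv2.minAreaRect(w[roof][:,:2].astype(np.float32)))
# panel plane: dark pixels
pan=sub&(w[...,0]<610)&(w[...,2]<95)&(px.max(-1)<90)
P=w[pan]
for _ in range(6):
    c=P.mean(0); n=np.linalg.svd(P-c,full_matrices=False)[2][2]; n*=np.sign(n[2]); P=w[pan]; P=P[abs((P-c)@n)<(3 if _>1 else 6)]
print("n",n,"tilt",np.degrees(np.arccos(n[2])),"az",np.degrees(np.arctan2(n[1],n[0])),"c",c)
near=sub&(np.hypot(w[...,0]-560,w[...,1]-22)<40)
h=(w-c)@n
b=w[near&(h>22)]; print("bar n",len(b),b.mean(0),np.median((b-c)@n), np.round(b,0).tolist())
f=(w[...,1]<-120)&(w[...,1]>-235)&(w[...,0]>500)&(w[...,0]<580)
F=w[f&(w[...,2]>64)]; print("fin",len(F),F.mean(0),np.ptp(F,axis=0),cv2.minAreaRect(F[:,:2].astype(np.float32)))
big=cv2.resize(px[200:280,240:420],None,fx=4.4,fy=4.4,interpolation=cv2.INTER_CUBIC); cv2.imwrite("pics/c0.png",big[:,:,::-1])
E
python3 m.py
```

```text
roof z 96.00771371548439
footprint ((614.2399291992188, -19.706085205078125), (257.27020263671875, 230.36837768554688), 79.6392822265625)
roof ((684.67041015625, -32.81010437011719), (206.2928924560547, 111.97933959960938), 88.61134338378906)
n [-0.42717807  0.07862552  0.90074243] tilt 25.744171361990496 az 169.57098006695483 c [554.15352533 -20.1137325   69.65529164]
bar n 110 [551.86585333  23.72443361  96.13974067] 28.42342290307115 [[568.0, 33.0, 99.0], [567.0, 31.0, 100.0], [567.0, 29.0, 99.0], [566.0, 35.0, 99.0], [565.0, 33.0, 102.0], [565.0, 31.0, 99.0], [565.0, 29.0, 101.0], [565.0, 27.0, 98.0], [564.0, 37.0, 97.0], [563.0, 35.0, 104.0], [563.0, 33.0, 101.0], [563.0, 31.0, 101.0], [563.0, 29.0, 102.0], [563.0, 27.0, 99.0], [563.0, 25.0, 98.0], [561.0, 37.0, 100.0], [561.0, 35.0, 100.0], [561.0, 33.0, 102.0], [561.0, 31.0, 99.0], [561.0, 29.0, 101.0], [561.0, 27.0, 101.0], [562.0, 23.0, 95.0], [559.0, 37.0, 99.0], [559.0, 35.0, 99.0], [559.0, 33.0, 101.0], [559.0, 31.0, 98.0], [559.0, 29.0, 101.0], [559.0, 27.0, 101.0], [559.0, 25.0, 101.0], [559.0, 23.0, 97.0], [557.0, 35.0
[... 1163 characters left out ...]
.0], [543.0, 23.0, 91.0], [543.0, 21.0, 93.0], [543.0, 19.0, 95.0], [543.0, 17.0, 94.0], [543.0, 15.0, 93.0], [543.0, 13.0, 92.0], [543.0, 11.0, 92.0], [541.0, 21.0, 94.0], [541.0, 19.0, 93.0], [541.0, 17.0, 93.0], [541.0, 15.0, 91.0], [541.0, 13.0, 92.0], [541.0, 11.0, 96.0], [539.0, 21.0, 90.0], [539.0, 19.0, 93.0], [539.0, 17.0, 91.0], [539.0, 15.0, 92.0], [539.0, 13.0, 90.0], [539.0, 11.0, 90.0], [538.0, 19.0, 86.0], [537.0, 17.0, 91.0], [537.0, 15.0, 91.0], [537.0, 13.0, 90.0], [535.0, 17.0, 89.0]]
fin 305 [ 548.58377178 -152.08625364   75.84943802] [64.68472588 91.46567623 27.8869263 ] ((547.9951782226562, -164.43605041503906), (94.28728485107422, 57.67962646484375), 84.05660247802734)
```

View pics/c0.png

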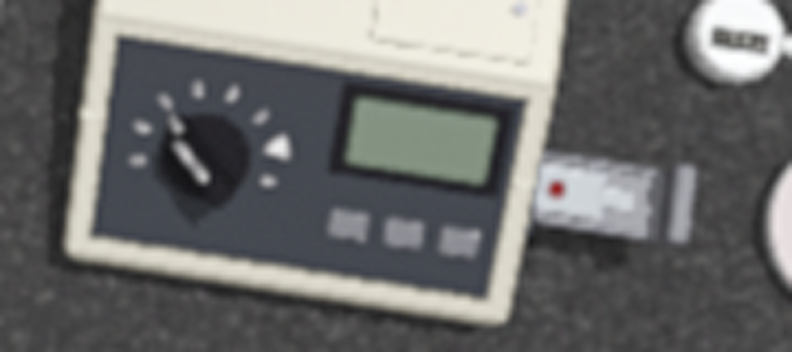

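Crop: eight marks clockwise from (138,160), the triangle (278,148) being the seventh; the nose at (177,125) points to the third tick (165,100). So turn is 4 clicks = 120° clockwise. Refine yaw, axis and fin.

```bash
cat >> h.py <<'E'
def rel(pos,Rt):
    """shift (m) and rotvec in present tool axes to reach pos(mm), Rotation Rt"""
    s=r.sense(); R0=R.from_euler("xyz",s["tcp_rot"],degrees=True)
    return np.round(R0.inv().apply(np.array(pos)-s["tool_pos"])/1000,4),np.round((R0.inv()*Rt).as_rotvec(),3)
E
cat > m2.py <<'E'
from h import *
d=np.load("top0.npz"); w=d["w"]; px=d["pixels"].astype(int)
K=d["K"];M=cv2.Rodrigues(d["rvec"])[0];C=-M.T@d["tvec"].ravel()
def ray(u,v,z=None,n=None,c=None):
    g=M.T@np.array([(u-K[0,2])/K[0,0],(v-K[1,2])/K[1,1],1])
    if z is not None: return C+g*(z-C[2])/g[2]
    return C+g*(((c-C)@n)/(g@n))
cr=lambda x,y:((x+.5)/4.4+240-.5,(y+.5)/4.4+200-.5)
a=ray(*cr(100,15),z=95);b=ray(*cr(555,88),z=95);print("edge",a,b,"yaw",np.degrees(np.arctan2(-(a-b)[0],(a-b)[1])))
n=np.array([-.4272,.0786,.9007]);c=np.array([554.15,-20.1,69.66])
q=[ray(*cr(x,y),n=n,c=c) for x,y in[(117,38),(525,100),(487,297),(92,236)]];print("panel corners",np.round(q,1))
e=(q[0]-q[1]+q[3]-q[2]);print("yaw",np.degrees(np.arctan2(-e[0],e[1])))
T=np.array([ray(*cr(x,y),n=n,c=c) for x,y in[(138,160),(143,127),(165,100),(198,90),(232,93),(262,115),(278,148),(268,181)]])
for yaw in(-9.,-10.):
    th=np.radians(yaw);X=np.array([np.cos(th),np.sin(th),0])
    Rp=R.from_euler("zy",[yaw,-25.6],degrees=True).as_matrix() # cols: panel x up, y left, z normal
    t=(T-c)@Rp
    # circle fit
    A=np.c_[2*t[:,:2],np.ones(8)];s=np.linalg.lstsq(A,(t[:,:2]**2).sum(1),rcond=None)[0]
    ax=c+Rp@np.array([s[0],s[1],t[:,2].mean()])
    print(yaw,"axis",ax,"rad",np.sqrt(s[2]+s[0]**2+s[1]**2),"ang",np.round(np.degrees(np.arctan2(t[:,1]-s[1],t[:,0]-s[0])),1))
    grip=ax+31*Rp[:,2];print("grip",grip)
    near=np.hypot(w[...,0]-555,w[...,1]-22)<40
    h=(w-ax)@Rp; B=h[near&(h[...,2]>24)]; print("bar rel axis",B.mean(0),cv2.minAreaRect(B[:,:2].astype(np.float32)))
    Y=np.array([-np.sin(th),np.cos(th),0])
    o=np.array([540,-180,0]);L=np.stack([(w-o)@X,(w-o)@Y,w[...,2]],-1)
    F=L[(abs(L[...,0])<30)&(abs(L[...,1])<45)&(L[...,2]>62)&(L[...,2]<80)&(L[...,1]<10)]
    print("fin",len(F),np.percentile(F,[3,50,97],axis=0).round(1).tolist())
    f=o+X*np.median(F[:,0])+Y*np.percentile(F[:,1],3);print("fin outer",f)
    W=L[(abs(L[...,0]-70)<40)&(L[...,2]>90)];print("wall y",np.percentile(W[:,1],1),o+Y*np.percentile(W[:,1],1))
E
python3 m2.py
```

```text
edge [627.40953257  70.73209139  95.        ] [ 587.8162423 -142.4934363   95.       ] yaw -10.519294297394193
panel corners [[ 616.7   63.    92.1]
 [ 582.8 -128.5   92.7]
 [ 492.5 -113.1   48.6]
 [ 526.5   78.7   47.9]]
yaw -10.053206007716206
-9.0 axis [563.01550822  21.69975737  70.3322793 ] rad 33.15519697817417 ang [ 104.4   74.9   44.5   15.3  -13.3  -44.5  -75.6 -106. ]
grip [549.62085001  21.69975737  98.28908762]
bar rel axis [ 0.44649156  2.15620769 28.32064893] ((0.014964103698730469, 1.9963493347167969), (36.55258560180664, 12.268661499023438), 44.62276077270508)
fin 99 [[-20.7, -30.6, 63.8], [-2.7, -25.1, 70.4], [15.0, -20.8, 74.1]]
fin outer [ 532.50163522 -209.76537935    0.        ]
wall y -10.642540122627155 [ 538.33513993 -190.51151279    0.        ]
-10.0 axis [563.01550822  21.69975737  70.3322793 ] rad 33.15519697817424 ang [ 105.4   75.9   45.5   16.3  -12.3  -43.5  -74.6 -105. ]
grip [549.62085001  21.69975737  98.28908762]
bar rel axis [ 0.40879255  2.16367165 28.32064893] ((-0.01987743377685547, 1.9963102340698242), (36.552589416503906, 12.268662452697754), 45.62276077270508)
fin 99 [[-20.2, -30.5, 63.8], [-2.3, -25.0, 70.4], [15.5, -20.7, 74.1]]
fin outer [ 532.39439063 -209.67322973    0.        ]
wall y -10.933952476928127 [ 538.10133908 -190.76784117    0.        ]
```

```bash
python3 - <<'E'
from h import *
Rt=R.from_euler("ZX",[80,180],degrees=True)
print(rel([526.6,-240.5,160],Rt))
E
```

```text
(array([ 0.4258, -0.2079,  0.09  ]), array([-0.   , -0.   , -1.081]))
```

```bash
python3 -m jog '[0.053,-0.026,0,0,0,-0.135, 0.106,-0.052,0,0,0,-0.27, 0.16,-0.078,0.02,0,0,-0.405, 0.213,-0.104,0.04,0,0,-0.54, 0.266,-0.13,0.06,0,0,-0.675, 0.32,-0.156,0.08,0,0,-0.81, 0.373,-0.182,0.09,0,0,-0.945, 0.4258,-0.2079,0.09,0,0,-1.081]' -1 40
python3 -m jog '[0.4258,0,0,0,0,0]' >/dev/null 2>&1 & sleep 0; kill $! 2>/dev/null; python3 - <<'E'
from h import *
print(r.sense()["tool_pos"],r.sense()["tcp_rot"])
E
```

```text
time: 1.9
tool_pos: [527.1, -238.5, 158.8]
tcp_rot: [-179.9, -0.0, 80.3]
ft_force: [1.6, -1.0, 0.4]
finger_gap: 0.1
grip_force: 0.0
[ 527.13060566 -238.54565911  158.82861465] [-1.79909432e+02 -2.69687963e-02  8.02900896e+01]
```

The stray second jog in that call was a slip; it was killed before it did anything, since the pose is unchanged. Descending beside the fin.

```bash
python3 -m jog '[0,0,0.03,0,0,0, 0,0,0.06,0,0,0, 0,0,0.092,0,0,0, 0,0,0.092,0,0,0]'; python3 - <<'E'
from h import *
p=r.snapshot("wrist"); save(p,"w1.png"); print(p["K"],r.sense()["time"],r.sense()["tool_pos"])
E
```

```text
time: 2.4
tool_pos: [524.3, -239.1, 65.0]
tcp_rot: [-179.7, -0.1, 80.0]
ft_force: [0.0, 0.4, 0.7]
finger_gap: -0.1
grip_force: 0.0
[[325.1922621    0.         279.52817539]
 [  0.         325.1922621  207.90345829]
 [  0.           0.           1.        ]] 2.45 [ 525.64923877 -239.95933974   67.17345225]
```

View pics/w1.png

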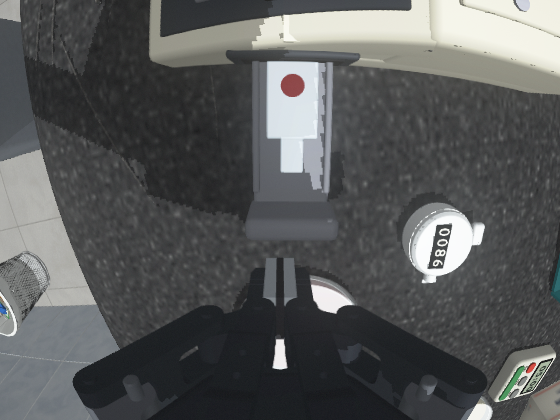

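Wrist view: fingers (280,265) stand just outside the fin (248–335, row 235), about 4 mm off its centre; slide path clear, counter well to the right (437,240).

```bash
python3 -m jog '[0.01,0.004,0,0,0,0, 0.02,0.004,0,0,0,0, 0.028,0.004,0,0,0,0, 0.034,0.004,0,0,0,0, 0.04,0.004,0,0,0,0, 0.045,0.004,0,0,0,0, 0.045,0.004,0,0,0,0]'; python3 -m jog '[0.005,0,0,0,0,0, 0.01,0,0,0,0,0, 0.01,0,0,0,0,0]'
```

```text
time: 3.32
tool_pos: [538.3, -196.6, 67.9]
tcp_rot: [-180.0, -0.0, 80.0]
ft_force: [1.1, -0.9, 1.1]
finger_gap: 0.0
grip_force: 0.5
time: 3.7
tool_pos: [539.8, -186.3, 67.6]
tcp_rot: [-180.0, -0.1, 80.0]
ft_force: [0.0, 0.9, -0.9]
finger_gap: 0.0
grip_force: 0.0
```

```bash
python3 -m jog '[0.003,0,0,0,0,0, 0.006,0,0,0,0,0, 0.006,0,0,0,0,0]'; python3 -m jog '[0.003,0,0,0,0,0, 0.006,0,0,0,0,0, 0.006,0,0,0,0,0]';python3 - <<'E'
from h import *
p=r.snapshot("wrist"); save(p,"w2.png")
E
```

```text
time: 4.08
tool_pos: [540.0, -185.2, 67.9]
tcp_rot: [-180.0, 0.4, 80.0]
ft_force: [-5.0, -21.2, -2.5]
finger_gap: -0.0
grip_force: 10.9
time: 4.45
tool_pos: [540.1, -184.8, 68.3]
tcp_rot: [180.0, 0.9, 79.9]
ft_force: [-9.4, -45.8, -6.7]
finger_gap: -0.3
grip_force: 23.6
```

View pics/w2.png

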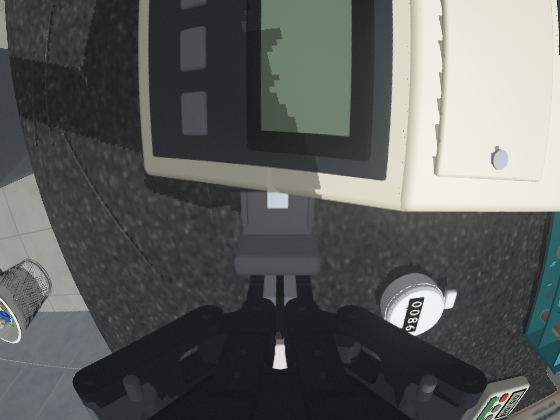

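Wrist view: fin (236–320, row 255) pressed close to the side wall, with 46 N against a hard stop: slide is home. Back off, rise, and compute the knob hover pose.

```bash
python3 -m jog '[-0.012,0,0,0,0,0, -0.03,0,0,0,0,0, -0.03,0,-0.06,0,0,0, -0.03,0,-0.12,0,0,0, -0.03,0,-0.15,0,0,0, -0.03,0,-0.15,0,0,0]' -0.1 ; cat > k.py <<'E'
from h import *
Rp=R.from_euler("ZY",[-10,-25.6],degrees=True); n=Rp.as_matrix()[:,2]
ax=np.array([563.,21.7,70.3]); grip=ax+31*n
Rt=Rp*R.from_euler("ZX",[225,180],degrees=True)
E
python3 - <<'E'
from k import *
print(grip,n)
for h in(90,):
    print(rel(grip+h*n,Rt))
E
```

```text
time: 5.25
tool_pos: [538.8, -205.5, 221.9]
tcp_rot: [179.6, 0.1, 80.1]
ft_force: [0.5, 0.6, 0.1]
finger_gap: 38.4
grip_force: 0.0
[549.80883674  24.02595799  98.25680832] [-0.4255214   0.0750309   0.90183253]
(array([ 0.2281, -0.0679,  0.0417]), array([-0.215, -0.516, -2.308]))
```

```bash
python3 -m jog '[0.016,-0.005,0,-0.015,-0.036,-0.159, 0.032,-0.01,0,-0.03,-0.071,-0.318, 0.048,-0.014,0,-0.044,-0.107,-0.476, 0.064,-0.019,0,-0.059,-0.142,-0.635, 0.08,-0.023,0,-0.074,-0.178,-0.794, 0.095,-0.028,0,-0.089,-0.213,-0.953, 0.11,-0.033,0,-0.103,-0.249,-1.111, 0.125,-0.037,0,-0.118,-0.284,-1.27]'; python3 - <<'E'
from k import *
r.snapshot("top")
print(rel(grip+90*n,Rt),r.sense()["joint_pos"])
E
```

```text
time: 6.25
tool_pos: [521.1, -74.3, 215.9]
tcp_rot: [-175.8, 15.8, 154.3]
ft_force: [-0.1, 0.4, 0.3]
finger_gap: 38.5
grip_force: 0.0
(array([0.0604, 0.091 , 0.0137]), array([-0.09 , -0.24 , -1.024])) [ -7.78854241 -15.48599968 112.22977524  -9.35349253  69.63406035
 -69.75726141]
```

```bash
python3 -m jog '[0.009,0.013,0,-0.013,-0.035,-0.147, 0.018,0.026,0,-0.026,-0.07,-0.293, 0.026,0.039,0,-0.039,-0.105,-0.44, 0.034,0.052,0,-0.052,-0.14,-0.586, 0.043,0.065,0.004,-0.065,-0.175,-0.732, 0.052,0.078,0.008,-0.078,-0.21,-0.878, 0.0604,0.091,0.0137,-0.09,-0.24,-1.024, 0.0604,0.091,0.0137,-0.09,-0.24,-1.024]'; python3 - <<'E'
from k import *
p=r.snapshot("wrist");save(p,"w3.png")
print(rel(grip,Rt),r.sense()["joint_pos"])
E
```

```text
time: 7.3
tool_pos: [513.0, 28.7, 179.5]
tcp_rot: [-161.4, 17.8, -143.0]
ft_force: [-0.6, 0.6, 1.1]
finger_gap: 38.8
grip_force: 0.0
(array([0.0002, 0.0038, 0.09  ]), array([-0.004, -0.004, -0.017])) [   0.78336515  -27.04833281  126.77250742   -6.04409807   55.24046828
 -120.80334697]
```

View pics/w3.png

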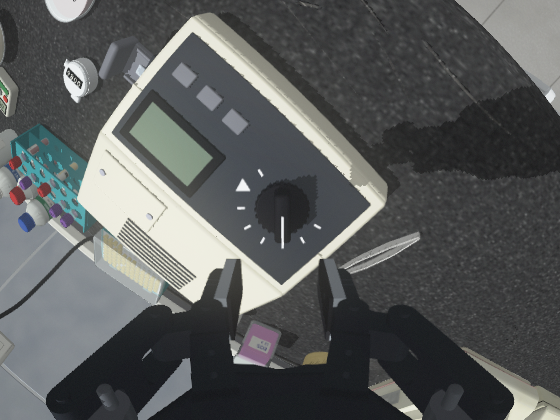

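Wrist view: pointer line (282,218–248) vertical and centred between the fingers (230/330), pointing to the third mark; triangle at (243,185) is four clicks on.

```bash
python3 -m jog '[0,0.001,0.02,0,0,-0.01, 0,0.001,0.04,0,0,-0.01, 0,0.001,0.06,0,0,-0.01, 0,0.001,0.06,0,0,-0.01]'; python3 - <<'E'
from k import *
p=r.snapshot("wrist");save(p,"w4.png")
print(rel(grip,Rt))
E
```

```text
time: 7.85
tool_pos: [538.7, 23.9, 125.9]
tcp_rot: [-161.2, 17.7, -142.5]
ft_force: [0.1, -0.1, 0.2]
finger_gap: 38.5
grip_force: 0.0
(array([0.0008, 0.0036, 0.0305]), array([-0.005, -0.003, -0.006]))
```

View pics/w4.png

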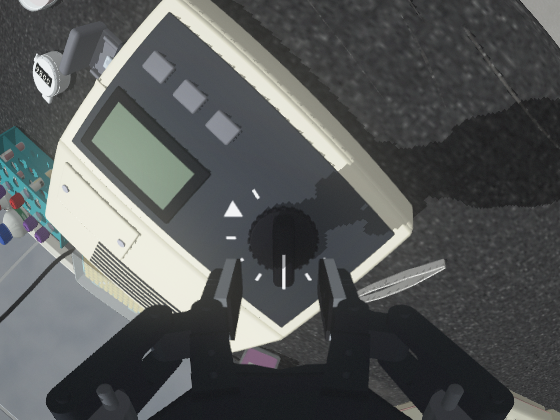

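Wrist view: bar at column 284 vs finger centre ~281, so shift about +2 mm in y, then down and grip.

```bash
python3 -m jog '[0.0005,0.0025,0.012,0,0,0, 0.0005,0.0025,0.022,0,0,0, 0.0005,0.0025,0.028,0,0,0, 0.0005,0.0025,0.028,0,0,0]' && python3 -m jog '[0,0,0,0,0,0, 0,0,0,0,0,0, 0,0,0,0,0,0, 0,0,0,0,0,0, 0,0,0,0,0,0, 0,0,0,0,0,0]' -1 40; python3 - <<'E'
from k import *
print(rel(grip,Rt),r.sense()["wrist_torque"])
E
```

```text
time: 8.4
tool_pos: [549.6, 24.0, 100.8]
tcp_rot: [-161.1, 17.7, -142.3]
ft_force: [0.0, 0.6, 0.6]
finger_gap: 38.6
grip_force: 0.0
time: 9.15
tool_pos: [550.0, 24.2, 101.9]
tcp_rot: [-161.0, 17.8, -142.3]
ft_force: [-6.5, 2.4, 5.5]
finger_gap: 11.0
grip_force: 41.6
(array([0.0013, 0.0011, 0.0032]), array([-0.006, -0.001, -0.004])) [0.34356685 0.70369878 0.1035221 ]
```

```bash
python3 -m jog '[0,0,0,0,0,0.13, 0,0,0,0,0,0.26, 0,0,0,0,0,0.39, 0,0,0,0,0,0.52, 0,0,0,0,0,0.65, 0,0,0,0,0,0.78, 0,0,0,0,0,0.91, 0,0,0,0,0,1.047]'; python3 -m jog '[0,0,0,0,0,0.13, 0,0,0,0,0,0.26, 0,0,0,0,0,0.39, 0,0,0,0,0,0.52, 0,0,0,0,0,0.65, 0,0,0,0,0,0.78, 0,0,0,0,0,0.91, 0,0,0,0,0,1.047]'; python3 -m jog '[0,0,0,0,0,0, 0,0,0,0,0,0]'; python3 - <<'E'
from k import *
R2=Rt*R.from_euler("z",120,degrees=True)
print(rel(grip,R2),r.sense()["joint_pos"])
E
```

```text
time: 10.15
tool_pos: [550.1, 22.7, 102.1]
tcp_rot: [173.1, 24.9, 153.0]
ft_force: [-5.3, -7.1, 6.4]
finger_gap: 10.6
grip_force: 43.6
time: 11.15
tool_pos: [548.9, 21.7, 101.5]
tcp_rot: [155.2, 6.7, 93.0]
ft_force: [-16.9, -12.9, 14.7]
finger_gap: 11.0
grip_force: 45.2
time: 11.4
tool_pos: [548.8, 21.7, 101.5]
tcp_rot: [155.2, 6.8, 93.2]
ft_force: [-16.7, -13.8, 15.7]
finger_gap: 10.7
grip_force: 43.9
(array([ 0.0026, -0.0002,  0.0032]), array([-0.001,  0.009, -0.003])) [-5.46891345e-02 -1.39844767e+01  1.25793077e+02 -7.03009713e+00
  4.31644726e+01 -7.10587888e-01]
```

Turned 120°. Release, back out along the axis, and look.

```bash
python3 -m jog '[0,0,0,0,0,0, 0,0,0,0,0,0, 0,0,0,0,0,0, 0,0,0,0,0,0]' -0.1 && python3 -m jog '[0,0,-0.015,0,0,0, 0,0,-0.03,0,0,0, 0,0,-0.06,0,0,0, 0,0,-0.09,0,0,0, 0,0,-0.09,0,0,0]'; python3 - <<'E'
from k import *
p=r.snapshot("wrist");save(p,"w5.png")
p=r.snapshot("top"); px=p["pixels"]
big=cv2.resize(px[185:285,220:460],None,fx=3.3,fy=3.3,interpolation=cv2.INTER_CUBIC); cv2.imwrite("pics/c5.png",big[:,:,::-1])
E
```

```text
time: 11.9
tool_pos: [550.0, 24.2, 101.5]
tcp_rot: [155.0, 6.6, 93.3]
ft_force: [-0.2, -0.2, -0.1]
finger_gap: 38.5
grip_force: 0.0
time: 12.52
tool_pos: [512.7, 31.6, 185.7]
tcp_rot: [154.7, 6.6, 93.3]
ft_force: [-0.3, 0.2, 0.9]
finger_gap: 38.5
grip_force: 0.0
```

View pics/w5.png

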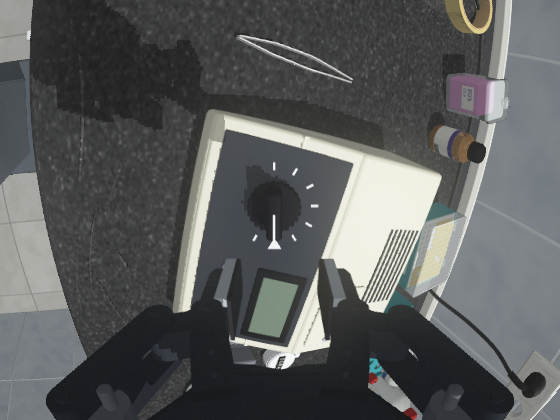

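View pics/c5.png

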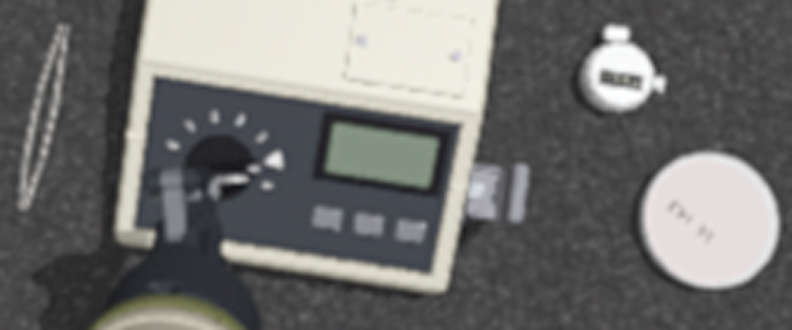

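Both pictures: the pointer line (274,215–240) aims straight at the triangle (274,244). The fin is ~37 mm off the wall (home is 38), and the counter, dish and forceps are undisturbed.

```bash
python3 -c "
from bench import r
print(r.hand_in())"
```

```text
the job is handed in; nothing more can be done
None
```

The job is handed in, but no verdict came back: pictures show the knob's pointer at the triangle, the slide met a hard stop at 46 N about 37 mm from the wall (home is 38), and the counter, dish and forceps look unmoved.

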